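# Draw the sample carriers out of the pipetting workstation

## Robot

A 6-joint arm with a two-finger parallel gripper is mounted at the origin on the work surface. World frame = base frame: x ahead of the robot, y to its left, z up, the work surface at z = 0. Lengths are in m, angles in degrees, forces in N, time in s.
With the tool pointing down it reaches from about 0.25 to 0.725 m from the base axis. Payload 9.7 kg.
Tool frame: the origin (TCP) lies on the mounting face of the last link; the fingertips stand 173 mm ahead of it and the grasp point (between the pads) lies 155 mm ahead of it; z points along the fingers, y is the line along which they close (so a half turn about z gives the same grasp; the last joint's range is limited). The gripper opens to 85 mm and grips with 20 to 120 N. Pads are 22 mm wide; open, the fingers measure 114 mm over their backs; the gripper's body (76 mm by 85 mm) begins 54 mm behind the grasp point. The pads swing forward as they close: fully open they stand 13 mm farther back than shut.
Start: joints at [-77.006, 4.979, 10.078, 95.1, 0, 90], TCP at [0.124, -0.536, 0.405] pointing down, gripper open.
Joint ranges: [-179.16, 179.16], [-48.56, 103.87], [-65.8, 70.77], [-126.05, 130.52], [-82.76, 87.17], [-180, 180]. Speed limits (degrees/s): [127.2, 127.2, 147.25, 180, 180, 180].

## Interface

Orientations are given as [roll, pitch, yaw] about the fixed x, y, z axes, in that order (R = Rz(yaw) Ry(pitch) Rx(roll)).
In Python, from workcell import bot, camera, camera_model, outline_of, pinpoint gives the robot as it stands.
- The arm moves only by the tool move_arm, never from a script. Its arguments are lists of equal length, an entry for each row: "jaw": the closure, from 0 (fully open) to 1 (shut); "delta_pos": the shift along the world's x, y, z in m, a list of three; "yaw": the turn about the world's z in rad. In form: {"jaw": [jaw, ...], "delta_pos": [[dx, dy, dz], ...], "yaw": [yaw, ...]}. A call has 1 to 10 rows; each row shifts and turns the commanded pose from where the row before left it; what a row does not reach is not made up. A row lasts 1/12 s, in which the tool goes at most 41.7 mm and 7.16 degrees, less where a joint would pass 70% of its speed; a pose out of reach is approached as far as the arm can. A call with a gripper value outside its range is refused whole. The fingers move at their own pace and stop on an object; "force" is the grip in N (left out, the last holds). Time passes only in rows, so rows that do not move let the fingers close. It gives the time, the measured TCP pose, the force, the opening and the grip force at its end, in the units of the state.
- bot.get_obs(): the state, without advancing time (a new reading comes with each control period).
- camera(name): name is "scene" or "top" or "wrist"; returns the picture (400x640x3 uint8, red, green, blue); there is no depth.
- camera_model(name): a dict with "fx", "fy", "cx", "cy" (pixels), "R" (3x3) and "t" (3): a world point X has camera coordinates R X + t. Camera axes: x right, y down, z forward; pixel columns grow to the right and rows downward; lengths in m; the calibration is good to about 2 mm. A picture is of the moment at which its call begins: read the wrist's pose just before it. camera_model takes no time and is no camera call; for the wrist camera it gives the pose at the moment of the call.
- bot.job_done(): hands the job in; it is judged then, once.
Trained networks look in the newest picture that a camera, given by its name, has taken for a name from the list of things; names that differ only in an ending like _2 or _b are one class to them, and where a whole thing is asked for, a point or a joint stands for the part that bears it (a point fixed in the world has none). Each returns a list of dicts, best first, with "confidence" (0 to 1); they miss things now and then, are a little off and sometimes report something else, mostly with a low value. They report only what shows in the picture. A call takes as long as a camera call. They do not tell look-alikes from the thing itself.
- outline_of(camera, thing): "mask" (400x640 bool, what is visible of it) and "xy" ([column, row] in pixels, amid what is visible of it).
- pinpoint(camera, thing): "xy" ([column, row] in pixels: a listed point, or the origin of a listed thing).
The state is a dict: "time": time; "q": joint angles; "qd": joint speeds; "joint_efforts": joint torques, N m; "ee_pos": TCP position; "tcp_rot": TCP orientation; "wrist_force": force on the tool from outside, world axes, zero at the start; "torque": the same for the moment, N m; "opening": finger opening in m; "grasp_force": force on a finger pad.
Only numpy, scipy, OpenCV 4.12 (cv2) and the standard library are available. Lean on these libraries where they do the work, as an engineer would, in place of code of your own. Each camera call takes 0.05 s, during which the arm holds its last target. There are 200 camera calls.

## Task

The run is finished: hook a fingertip behind the black front lip of the carrier that holds the blue tube rack and draw it gently out along its track to the front stop, and do the same with the carrier that holds the clear 96-well plate, in either order. Only hook and draw: do not grip the lips, do not touch or lift the rack, plate or tips, and keep them seated in their nests. Leave the carrier with the yellow tip racks fully home and everything on the bench where it is.

Things in the scene. Friction and masses are not known exactly. Their poses are not given: they have to be found in the camera images.
- tube_carrier (a joint): how far the tube carrier is drawn out towards the robot (-x of its lip), m: 0 = home, 0.16 = at its front stop. Dry friction 3.5 N plus 8 N per m/s; stays where left, no spring or latch. Starts at 0. Carrier: aluminium plate 250 mm long, 136 wide, 10 thick, with two nests; rear nest: aluminium block.
- tube_pull: tube carrier's pull lip: upright black plate across its front end, 6 mm thick (x), 110 wide (y), 44 tall. Origin: centre of its foot, 68 mm above the bench; x away from the robot along the track, z up. Behind it (+x) a bare finger well 44 mm front to back, open above, floor at z = 0. The blue rack begins 51 mm behind the origin, caps 52 mm above it
- plate_carrier (a joint): how far the plate carrier is drawn out towards the robot (-x of its lip), m: 0 = home, 0.16 = at its front stop. Dry friction 3.5 N plus 8 N per m/s; stays where left, no spring or latch. Starts at 0. Carrier as the tube carrier; rear nest: white trough.
- plate_pull: plate carrier's pull lip: upright black plate across its front end, 6 mm thick (x), 110 wide (y), 44 tall. Origin: centre of its foot, 68 mm above the bench; x away from the robot along the track, z up. Behind it (+x) a bare finger well 44 mm front to back, open above, floor at z = 0. The 96-well plate begins 51 mm behind the origin, top 18 mm above it
- tip_carrier (a joint): how far the tip carrier is drawn out towards the robot (-x of its lip), m: 0 = home, 0.16 = at its front stop. Dry friction 3.5 N plus 8 N per m/s; stays where left, no spring or latch. Starts at 0, to stay there. Carrier as the tube carrier; rear nest: second tip rack.
- tip_pull: tip carrier's pull lip: upright black plate across its front end, 6 mm thick (x), 110 wide (y), 44 tall. Origin: centre of its foot, 68 mm above the bench; x away from the robot along the track, z up. Behind it (+x) a bare finger well 44 mm front to back, open above, floor at z = 0. The tip rack begins 51 mm behind the origin, top 55 mm above it
- tube_face: face plate of the tube carrier's lip: the front 3 mm of the lip's thickness, 110 mm wide, 44 tall, with a white label; fixed to the lip, same origin and axes as tube_pull
- plate_face: face plate of the plate carrier's lip: the front 3 mm of its thickness, like the tube carrier's, same origin and axes as plate_pull
- tube_rack: loose blue rack, 85.5 mm (x) by 127.8 mm (y), 40 mm tall, holding closed 1.5 ml tubes whose caps reach 48 mm; stands in the front nest of the tube carrier. Origin: centre of its underside, z up
- well_plate: loose clear 96-well plate, 85.5 mm (x) by 127.8 mm (y), 14.4 mm tall, in the front nest of the plate carrier. Origin: centre of its underside, z up
- tip_rack: loose grey pipette-tip rack with a yellow top, 85.5 mm (x) by 127.8 mm (y), 51 mm tall, in the front nest of the tip carrier. Origin: centre of its underside, z up
- tube_nest (a point): centre of the front nest's floor on the tube carrier, 94 mm behind its pull lip's origin, 4 mm above it; moves with the carrier
- plate_nest (a point): the same point on the plate carrier
- tip_nest (a point): the same point on the tip carrier
- deck: pipetting workstation: white chassis, y -420 to 250, x +-220 mm, deck surface 52 mm above the bench; three tracks along x at y = -150, 0, 150 mm, any carrier in any track. Rear beam x 224 to 260, 105 mm tall; parked pipetting arm y -388 to -302, x -35 to 265, 235 mm tall. Origin: on the bench under the middle track; x away from the robot, turned up to 0.1 rad
- buffer_bottle: bystander: loose capped glass bottle, 56 mm across, 105 mm tall, on the bench left of the deck. Origin: centre of its underside
- vortex_mixer: bystander: grey mixer with a rubber cup, 140 x 120 mm, 104 mm tall, on the bench left of the deck. Origin: centre of its underside
- pipette: bystander: white hand pipette lying on the bench in front and to the right, 280 mm long, 30 mm thick. Origin: underside, near its middle
There are look-alikes about, which are no part of the job. Several things have the shape of the tube_rack; the one meant has the colours described above.

How it is judged (in metres and radians):
On the way, in this order (a step that is already met when the one before it is completed fails the run):
1. one of the two sample carriers is being drawn out by a finger on its lip (((value of joint tube_carrier above 0.06 m and contact force between the fingers and tube_pull above 0.8 N) or (value of joint plate_carrier above 0.06 m and contact force between the fingers and plate_pull above 0.8 N))), for 0.1 s.
2. with that one out, the other is being drawn out by a finger on its lip (((value of joint tube_carrier above 0.06 m and (value of joint plate_carrier above 0.06 m and contact force between the fingers and plate_pull above 0.8 N)) or (value of joint plate_carrier above 0.06 m and (value of joint tube_carrier above 0.06 m and contact force between the fingers and tube_pull above 0.8 N)))), for 0.1 s.
At the end, for the whole second after the job is handed in: The tube carrier and the plate carrier are both drawn out to within 12 mm of their front stops (160 mm), the tip carrier is within 6 mm of home, the tube rack, plate and tip rack rest level in their nests (within 6 mm), and the bottle, mixer and pipette have not moved more than 20 mm (value of joint each of tube_carrier, plate_carrier above 0.148 m and value of joint tip_carrier below 0.006 m and z of tube_rack in the frame of tube_nest below 0.004 m and horizontal distance between tube_rack and tube_nest below 0.006 m and angle between each of tube_rack, well_plate, tip_rack's own z axis and vertical below 0.08 rad and z of well_plate in the frame of plate_nest below 0.004 m and horizontal distance between well_plate and plate_nest below 0.006 m and z of tip_rack in the frame of tip_nest below 0.004 m and horizontal distance between tip_rack and tip_nest below 0.006 m and linear speed of each of tube_rack, well_plate, tip_rack below 0.02 m/s and distance of each of buffer_bottle, vortex_mixer, pipette from where it was at the start of the episode below 0.02 m); the robot touches nothing.
It fails at once if the tube rack, the plate or the tip rack is lifted, tipped or out of its nest ((z of tube_rack in the frame of tube_nest above 0.006 m or horizontal distance between tube_rack and tube_nest above 0.008 m or angle between tube_rack's own z axis and vertical above 0.12 rad) or (z of well_plate in the frame of plate_nest above 0.006 m or horizontal distance between well_plate and plate_nest above 0.008 m or angle between well_plate's own z axis and vertical above 0.12 rad) or (z of tip_rack in the frame of tip_nest above 0.006 m or horizontal distance between tip_rack and tip_nest above 0.008 m or angle between tip_rack's own z axis and vertical above 0.12 rad)).
It fails at once if the robot touches the tube rack, the plate or the tip rack (contact force between any of the fingers, the arm and tube_rack above 2 N or contact force between any of the fingers, the arm and well_plate above 2 N or contact force between any of the fingers, the arm and tip_rack above 2 N).
It fails at once if a lip is gripped (fingers pressing on its face and its back at once), forced (more than 40 N), or a carrier jerked (faster than 0.4 m/s) ((contact force between the fingers and tube_pull above 3 N and contact force between the fingers and tube_face above 3 N) or contact force between the fingers and tube_pull above 40 N or velocity of joint any of tube_carrier, plate_carrier above 0.4 m/s or velocity of joint any of tube_carrier, plate_carrier below -0.4 m/s or (contact force between the fingers and plate_pull above 3 N and contact force between the fingers and plate_face above 3 N) or contact force between the fingers and plate_pull above 40 N).
It fails at once if the tip carrier is drawn off its home stop (more than 12 mm) (value of joint tip_carrier above 0.012 m).
It fails at once if the bottle, the mixer or the pipette is moved (more than 30 mm) (distance of any of buffer_bottle, vortex_mixer, pipette from where it was at the start of the episode above 0.03 m).
It also fails if it takes over 54 s, if anything falls off the work surface, if the arm or the gripper's body presses on something with over 40 N, if the wrist force passes 120 N, or if a joint passes its speed limit or range.

## Working session

There is one attempt and no reset: what is moved stays moved. The work goes in short steps, Python scripts to look and compute and a tool call to move; the robot and the scene stay as the last step left them, time stands still between calls to the robot, and variables do not carry over. Pictures are saved under pics/ and viewed, at most 10 in all, crops included, and the job is handed in when it is done.

Besides the shell and the picture viewer there is one more tool, called after "Request:" as name(argument=value, ...) on one line, values as JSON. move_arm: Moves the arm, as the interface text tells. Its arguments: {"type":"object","properties":{"jaw":{"type":"array"},"delta_pos":{"type":"array"},"yaw":{"type":"array"},"force":{"type":"number"}},"required":["jaw","delta_pos","yaw"]}

```bash
mkdir -p pics
cat > h.py <<'E'
import numpy as np, cv2
from workcell import bot, camera, camera_model, outline_of, pinpoint
def ray(m,xy):
    d=np.array([(xy[0]-m['cx'])/m['fx'],(xy[1]-m['cy'])/m['fy'],1]); R=np.array(m['R']);t=np.array(m['t'])
    return -R.T@t, R.T@d
def at_z(m,xy,z):
    o,d=ray(m,xy); return o+d*(z-o[2])/d[2]
def proj(m,X):
    c=np.array(m['R'])@np.array(X)+np.array(m['t']); return [m['fx']*c[0]/c[2]+m['cx'],m['fy']*c[1]/c[2]+m['cy']]
E
python3 - <<'E'
from h import *
ims=[]
for c in ['scene','top']:
    im=camera(c); m=camera_model(c); cv2.imwrite(f'pics/{c}0.png',im[:,:,::-1])
    for n,z in [('tube_pull',.068),('plate_pull',.068),('tip_pull',.068),('tube_rack',.072),('well_plate',.072),('tip_rack',.072),('deck',0)]:
        for r in pinpoint(c,n)[:3]:
            print(c,n,round(r['confidence'],2),np.round(r['xy']),np.round(at_z(m,r['xy'],z),3))
print(bot.get_obs())
E
```

```text
scene tube_pull 0.83 [317. 218.] [0.615 0.162 0.068]
scene plate_pull 0.78 [285. 209.] [0.65  0.043 0.068]
scene tip_pull 0.5 [257. 189.] [ 0.636 -0.132  0.068]
scene tube_rack 0.82 [397. 200.] [0.353 0.291 0.072]
scene tube_rack 0.82 [315. 176.] [ 0.427 -0.042  0.072]
scene tube_rack 0.81 [300. 236.] [0.719 0.196 0.072]
scene well_plate 0.66 [265. 216.] [0.725 0.034 0.072]
scene tip_rack 0.92 [236. 202.] [ 0.74  -0.111  0.072]
scene tip_rack 0.55 [235. 202.] [ 0.747 -0.112  0.072]
scene deck 0.59 [235. 204.] [ 0.698 -0.202  0.   ]
top tube_pull 0.57 [288. 167.] [0.623 0.169 0.068]
top plate_pull 0.51 [434. 288.] [ 0.255 -0.289  0.068]
top plate_pull 0.5 [335. 163.] [0.639 0.022 0.068]
top tip_pull 0.5 [382. 162.] [ 0.643 -0.127  0.068]
top tube_rack 0.97 [382. 262.] [ 0.333 -0.128  0.072]
top tube_rack 0.87 [269. 273.] [0.294 0.22  0.072]
top tube_rack 0.68 [284. 135.] [0.724 0.185 0.072]
top well_plate 0.57 [333. 133.] [0.734 0.029 0.072]
top well_plate 0.51 [378. 133.] [ 0.735 -0.113  0.072]
top tip_rack 0.65 [378. 129.] [ 0.747 -0.115  0.072]
top deck 0.97 [330. 155.] [0.677 0.038 0.   ]
top deck 0.23 [333. 133.] [0.751 0.025 0.   ]
{'time': 0.8, 'q': array([-7.70046091e+01,  4.97771367e+00,  1.00767495e+01,  9.51021134e+01,
        3.12997568e-03,  8.99995603e+01]), 'qd': array([ 0.04754453, -0.00310938, -0.00238295,  0.04963442,  0.06467024,
       -0.00362281]), 'joint_efforts': array([ 7.73833781e-04, -5.20050609e+01,  4.64832330e+01,  1.37101993e-03,
        1.39563394e-04,  3.92989321e-06]), 'ee_pos': array([ 0.12368051, -0.53588873,  0.40468241]), 'tcp_rot': array([-1.79996922e+02, -3.12999929e-03,  1.29958304e+01]), 'wrist_force': array([ 0.27059219,  0.61438143, -0.7200295 ]), 'torque': array([0.02610696, 0.05501956, 0.06096339]), 'grasp_force': 0.0, 'opening': 0.08545629801408297}
```

View pics/scene0.png

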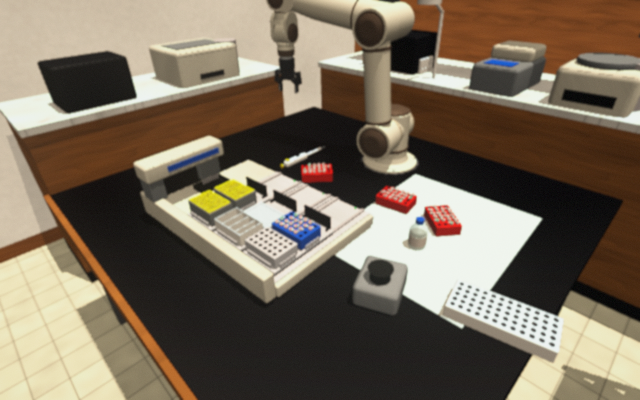

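View pics/top0.png

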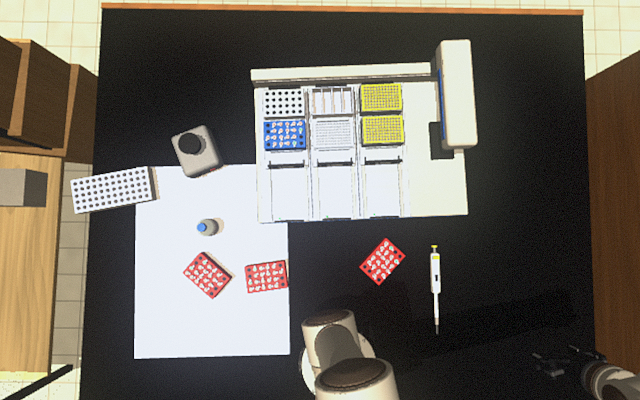

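The blue rack is in the left track (284,135), the plate in the middle (333,133) and the tips on the right (380,130). The lips sit along row ≈163. I'll move closer, close the jaw and look with the wrist camera.

Request:
move_arm(jaw=[1, 1, 1, 1, 1, 1, 1, 1, 1, 1], delta_pos=[[0.02, 0.034, 0], [0.02, 0.034, 0], [0.02, 0.034, 0], [0.02, 0.034, 0], [0.02, 0.034, 0], [0.02, 0.034, 0], [0.02, 0.034, 0], [0.02, 0.034, 0], [0.02, 0.034, 0], [0.02, 0.034, 0]], yaw=[-0.015, -0.015, -0.015, -0.015, -0.015, -0.015, -0.015, -0.015, -0.015, -0.015])

```text
time: 1.63
ee_pos: [0.3239, -0.1941, 0.405]
tcp_rot: [180.0, -0.1, 4.3]
wrist_force: [1.5, -0.3, 0.8]
opening: 0.0003
grasp_force: 0.0
```

Request:
move_arm(jaw=[1, 1, 1, 1, 1, 1, 1, 1, 1], delta_pos=[[0.02, 0.034, 0], [0.02, 0.034, 0], [0.02, 0.034, 0], [0.02, 0.034, 0], [0.02, 0.034, 0], [0.02, 0.034, 0], [0.02, 0.034, 0], [0.02, 0.034, 0], [0, 0, 0]], yaw=[0, 0, 0, 0, 0, 0, 0, 0, 0])

```text
time: 2.38
ee_pos: [0.4886, 0.0556, 0.4034]
tcp_rot: [-179.0, 0.0, 6.3]
wrist_force: [1.5, -0.8, -0.3]
opening: -0.0001
grasp_force: 0.0
```

Run:
```python
from h import *
m=camera_model('wrist'); im=camera('wrist'); cv2.imwrite('pics/w1.png',im[:,:,::-1])
for n,z in [('tube_pull',.068),('plate_pull',.068),('tip_pull',.068),('tube_face',.068),('tube_nest',.072),('plate_nest',.072),('tip_nest',.072)]:
    for r in pinpoint('wrist',n)[:2]:
        print(n,round(r['confidence'],2),np.round(r['xy']),np.round(at_z(m,r['xy'],z),4))
for n in ['tube_pull','plate_pull','tip_pull']:
    for r in outline_of('wrist',n)[:1]:
        p=np.argwhere(r['mask'])[:,::-1].astype(np.float32)
        b=cv2.boxPoints(cv2.minAreaRect(p)); print(n,r['confidence'],len(p)); print(np.round([at_z(m,q,.112) for q in b],4), np.round(b))
o=bot.get_obs(); print(o['time'],o['ee_pos'],o['tcp_rot'],o['wrist_force'],o['opening'])
```

```text
tip_pull 0.74 [379.  15.] [0.6334 0.0234 0.068 ]
tube_face 0.73 [197.   2.] [0.6265 0.1763 0.068 ]
tip_pull 0.86 865
[[ 0.6419 -0.0487  0.112 ]
 [ 0.6528 -0.1509  0.112 ]
 [ 0.6432 -0.1552  0.112 ]
 [ 0.6321 -0.0516  0.112 ]] [[492.   0.]
 [639.   0.]
 [639.  16.]
 [492.  16.]]
2.9333 [0.48578116 0.05220003 0.40497022] [-1.79106274e+02 -2.65267246e-02  5.98456987e+00] [-0.12810736 -0.00864921  0.39283532] -1.3018118920438568e-05
```

View pics/w1.png

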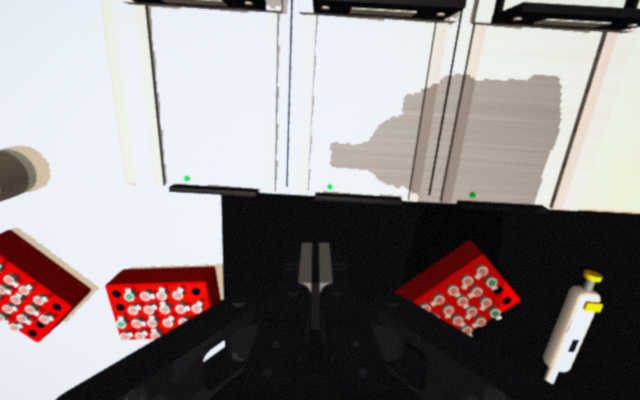

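The three lips show at the top edge of the wrist view (rows 0–25, columns 130–640). I'll go forward for a full view.

Request:
move_arm(jaw=[1, 1, 1, 1, 1], delta_pos=[[0.03, 0.02, 0], [0.03, 0.02, 0], [0.02, 0.01, 0], [0, 0, 0], [0, 0, 0]], yaw=[0, 0, 0, 0, 0])

```text
time: 3.35
ee_pos: [0.5695, 0.0805, 0.4037]
tcp_rot: [-178.3, 0.1, 7.8]
wrist_force: [-0.6, 0.3, 0.1]
opening: 0.0001
grasp_force: 0.0
```

Run:
```python
from h import *
m=camera_model('wrist'); im=camera('wrist'); cv2.imwrite('pics/w2.png',im[:,:,::-1])
for n,z in [('tube_pull',.068),('plate_pull',.068),('tip_pull',.068),('tube_face',.068),('plate_face',.068),('tube_nest',.072),('plate_nest',.072),('tip_nest',.072)]:
    for r in pinpoint('wrist',n)[:2]:
        print(n,round(r['confidence'],2),np.round(r['xy']),np.round(at_z(m,r['xy'],z),4))
o=bot.get_obs(); print(o['time'],o['ee_pos'],o['tcp_rot'],o['wrist_force'],o['opening'])
# deck hypothesis fit helper: print pixel of grid of world refs
for X in [(.62,.17,.112),(.64,.02,.112),(.64,-.13,.112)]: print(X,np.round(proj(m,X)))
```

```text
tube_pull 0.68 [234.  99.] [0.6287 0.1743 0.068 ]
plate_pull 0.65 [394. 118.] [0.6325 0.0253 0.068 ]
plate_pull 0.32 [234. 102.] [0.6262 0.1744 0.068 ]
plate_face 0.79 [394. 116.] [0.6344 0.0257 0.068 ]
3.8 [0.56856326 0.08029729 0.40503398] [-1.78252149e+02 -2.33884432e-02  7.75421213e+00] [-0.0934761   0.27012442 -0.04483601] -4.3694720500476744e-05
(0.62, 0.17, 0.112) [224. 113.]
(0.64, 0.02, 0.112) [415. 114.]
(0.64, -0.13, 0.112) [600. 141.]
```

View pics/w2.png

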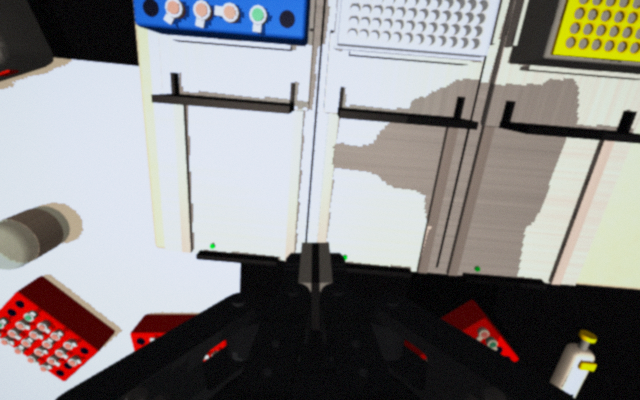

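The wrist view shows all three lips in full: tube at (152–308, ~102), plate at (335–478, ~117), tip at (500–640, ~130). The open wells are behind them. I'll fit the lips' rear top edges precisely.

```bash
cat > lips.py <<'E'
from h import *
def lips(im,m,boxes):
    g=im.max(2)
    for n,(x0,x1,y0,y1) in boxes.items():
        k=(g[y0:y1,x0:x1]<70).astype(np.uint8)
        k=cv2.morphologyEx(k,cv2.MORPH_OPEN,np.ones((2,25),np.uint8))
        _,L,S,_=cv2.connectedComponentsWithStats(k); i=1+S[1:,4].argmax(); k=L==i
        cols=np.where(k.any(0))[0]; top=k.argmax(0)[cols]
        a,b=cols.min(),cols.max(); p=np.polyfit(cols,top-.5,1)
        for _ in range(3):
            r=abs(np.polyval(p,cols)-top+.5); p=np.polyfit(cols[r<1.5],top[r<1.5]-.5,1)
        e=[(x0+c,y0+np.polyval(p,c)) for c in (a-.5,b+.5)]
        W=[at_z(m,q,.112) for q in e]; v=W[0]-W[1]; yaw=np.arctan2(-v[0],v[1])
        print(n,np.round(e,1).tolist(),'len',round(np.linalg.norm(v),4),'yaw',round(np.degrees(yaw),2),'mid rear top',np.round((W[0]+W[1])/2,4),'origin',np.round((W[0]+W[1])/2-.003*np.array([np.cos(yaw),np.sin(yaw),0]),4))
def tip(o):
    from scipy.spatial.transform import Rotation as R
    return o['ee_pos']+R.from_euler('xyz',o['tcp_rot'],degrees=True).apply([0,0,.173])
E
python3 - <<'E'
from lips import *
m=camera_model('wrist'); im=camera('wrist')
lips(im,m,dict(tube=(140,320,85,125),plate=(325,490,95,140),tip=(490,640,110,150)))
o=bot.get_obs(); print(o['tcp_rot'],tip(o),o['q'], -np.array(m['R']).T@np.array(m['t']))
E
```

```text
tube [[153.5, 93.7], [287.5, 103.5]] len 0.1069 yaw 3.79 mid rear top [0.6307 0.1737 0.112 ] origin [0.6277 0.1735 0.112 ]
plate [[337.5, 109.0], [476.5, 119.5]] len 0.1104 yaw 3.64 mid rear top [0.6389 0.0254 0.112 ] origin [0.6359 0.0252 0.112 ]
tip [[498.5, 122.1], [639.5, 133.2]] len 0.1116 yaw 3.48 mid rear top [ 0.6462 -0.103   0.112 ] origin [ 0.6432 -0.1032  0.112 ]
[-1.78252854e+02 -1.77050324e-02  7.75921604e+00] [0.56799116 0.08558787 0.23201852] [  7.70359199   8.37449022  13.81943008  95.42893153   1.74716214
 179.94435008] [0.64946199 0.09262987 0.37405192]
```

The last joint is at its range end (180°), which caused the yaw drift. I'll turn the tool half a turn (+3.07 rad), which is symmetric for the fingers.

Request:
move_arm(jaw=[1, 1, 1, 1, 1, 1, 1, 1, 1, 1], delta_pos=[[0, 0, 0], [0, 0, 0], [0, 0, 0], [0, 0, 0], [0, 0, 0], [0, 0, 0], [0, 0, 0], [0, 0, 0], [0, 0, 0], [0, 0, 0]], yaw=[0.12, 0.12, 0.12, 0.12, 0.12, 0.12, 0.12, 0.12, 0.12, 0.12])

```text
time: 4.68
ee_pos: [0.5689, 0.0804, 0.4047]
tcp_rot: [-178.3, 0.0, 76.9]
wrist_force: [0.1, -0.4, -0.2]
opening: 0.0
grasp_force: 0.0
```

Request:
move_arm(jaw=[1, 1, 1, 1, 1, 1, 1, 1, 1, 1], delta_pos=[[0, 0, 0], [0, 0, 0], [0, 0, 0], [0, 0, 0], [0, 0, 0], [0, 0, 0], [0, 0, 0], [0, 0, 0], [0, 0, 0], [0, 0, 0]], yaw=[0.12, 0.12, 0.12, 0.12, 0.12, 0.12, 0.12, 0.12, 0.12, 0.12])

```text
time: 5.52
ee_pos: [0.5689, 0.0804, 0.4047]
tcp_rot: [-178.3, 0.0, 145.6]
wrist_force: [-0.9, 0.2, -0.6]
opening: -0.0005
grasp_force: 0.0
```

Request:
move_arm(jaw=[1, 1, 1, 1, 1, 1, 1, 1], delta_pos=[[0.02, -0.01, 0], [0.02, -0.01, 0], [0.02, -0.01, 0], [0.02, -0.01, 0], [0, -0.01, 0], [0, 0, 0], [0, 0, 0], [0, 0, 0]], yaw=[0.12, 0.12, 0.12, 0.12, 0.12, 0, 0, 0])

```text
time: 6.18
ee_pos: [0.6485, 0.0308, 0.4049]
tcp_rot: [-178.3, 0.0, 179.4]
wrist_force: [-0.4, 0.2, 0.0]
opening: -0.0
grasp_force: 0.0
```

Run:
```python
from lips import *
o=bot.get_obs(); print(o['tcp_rot'],o['ee_pos'],tip(o),o['q'][[0,5]],o['time'])
```

```text
[-1.78264394e+02  2.34695076e-02  1.79416430e+02] [0.64851799 0.03080873 0.40494112] [0.64853546 0.02556856 0.23202051] [3.01782398 3.60304461] 6.1833
```

Request:
move_arm(jaw=[1, 1, 1, 1, 1, 1], delta_pos=[[0.012, 0.001, -0.025], [0, 0, -0.03], [0, 0, -0.03], [0, 0, -0.015], [0, 0, 0], [0, 0, 0]], yaw=[0.074, 0, 0, 0, 0, 0])

```text
time: 6.68
ee_pos: [0.6604, 0.0321, 0.3049]
tcp_rot: [-178.3, -0.0, -176.2]
wrist_force: [-0.3, -0.0, 0.7]
opening: 0.0002
grasp_force: 0.0
```

Run:
```python
from lips import *
o=bot.get_obs(); print(o['tcp_rot'],o['ee_pos'],tip(o),o['wrist_force'],o['time'])
a=camera('wrist'); b=camera('scene')[150:270,190:370]; c=camera('top')[90:210,240:420]
r=lambda x:cv2.resize(x,(400,267),interpolation=cv2.INTER_CUBIC)
cv2.imwrite('pics/c3.png',np.hstack([np.vstack([r(b),r(c)]),cv2.resize(a,(400,250),interpolation=cv2.INTER_AREA) if 0 else np.vstack([cv2.resize(a,(400,250)),np.zeros((284,400,3),np.uint8)])])[:,:,::-1])
```

```text
[-1.78258442e+02 -2.74614499e-02 -1.76181446e+02] [0.66038574 0.03207511 0.30489005] [0.66065319 0.02682358 0.13196998] [-0.25073055 -0.02769942  0.66107768] 6.6833
```

View pics/c3.png

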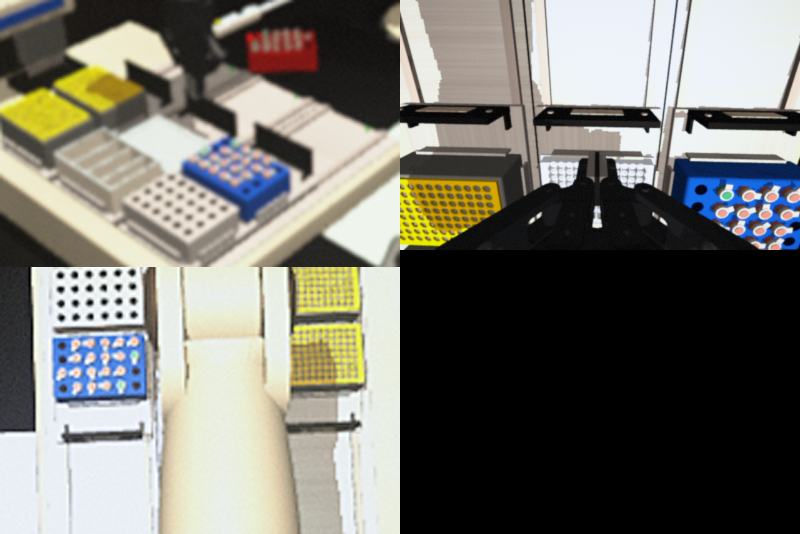

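Scene (upper left) and wrist (right) crops show the fingers above the plate carrier's well, between the plate's front edge and its lip (lip at ≈(597,120) in the composite). I'll check the lip estimate by projection.

Run:
```python
from lips import *
m=camera_model('wrist'); im=camera('wrist')
y=np.radians(3.65)
u=np.array([np.cos(y),np.sin(y),0]);v=np.array([-np.sin(y),np.cos(y),0])
for n,O in dict(plate=(.636,.0252,0),tube=(.6275,.1735,0)).items():
    for s in (-1,1):
        for d in (-.003,.003):
            q=proj(m,np.array(O)+d*u+s*.055*v+[0,0,.112]); print(n,s,d,np.round(q))
vis=im.copy()
for n,O in dict(plate=(.636,.0252,0),tube=(.6275,.1735,0)).items():
    P=np.array([proj(m,np.array(O)+d*u+s*.055*v+[0,0,.112]) for s,d in((-1,-.003),(1,-.003),(1,.003),(-1,.003))])
    cv2.polylines(vis,[P.round().astype(int)],True,(255,0,0))
    P=np.array([proj(m,np.array(O)+d*u+s*.015*v+[0,0,.09]) for s,d in((-1,.014),(1,.014),(1,.036),(-1,.036))])
    cv2.polylines(vis,[P.round().astype(int)],True,(0,255,0))
cv2.imwrite('pics/c4.png',vis[:,:,::-1])
```

```text
plate -1 -0.003 [216. 189.]
plate -1 0.003 [217. 199.]
plate 1 -0.003 [420. 191.]
plate 1 0.003 [418. 202.]
tube -1 -0.003 [493. 194.]
tube -1 0.003 [490. 205.]
tube 1 -0.003 [707. 197.]
tube 1 0.003 [702. 208.]
```

View pics/c4.png

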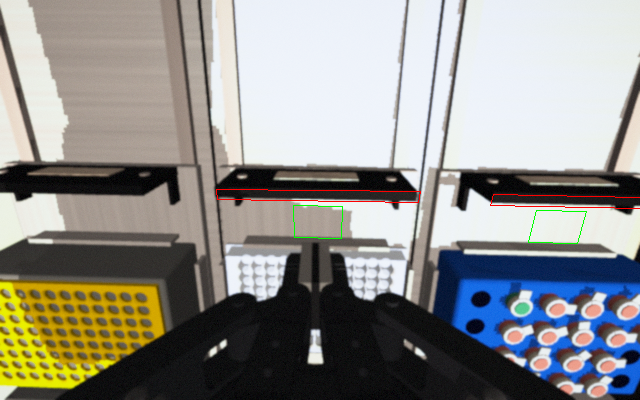

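The plate's lip projection fits and the target finger patch lies in the well. Next I descend and hook.

Request:
move_arm(jaw=[1, 1, 1, 1, 1, 1, 1, 1, 1], delta_pos=[[0, 0, -0.014], [0, 0, -0.014], [0, 0, -0.014], [0, 0, 0], [-0.005, -0.0003, 0], [-0.004, -0.0003, 0], [-0.004, -0.0002, 0], [-0.006, -0.0004, 0], [-0.006, -0.0004, 0]], yaw=[0, 0, 0, 0, 0, 0, 0, 0, 0])

```text
time: 7.63
ee_pos: [0.6359, 0.0299, 0.2642]
tcp_rot: [-178.3, 0.2, -176.1]
wrist_force: [4.4, 1.4, 3.1]
opening: -0.0003
grasp_force: 2.1
```

Request:
move_arm(jaw=[1, 1, 1, 1, 1, 1, 1, 1, 1, 1], delta_pos=[[-0.013, -0.0008, 0], [-0.013, -0.0008, 0], [-0.013, -0.0008, 0], [-0.013, -0.0008, 0], [-0.013, -0.0008, 0], [-0.013, -0.0008, 0], [-0.013, -0.0008, 0], [-0.013, -0.0008, 0], [-0.013, -0.0008, 0], [-0.01, -0.0006, 0]], yaw=[0, 0, 0, 0, 0, 0, 0, 0, 0, 0])

```text
time: 8.47
ee_pos: [0.5081, 0.0223, 0.2636]
tcp_rot: [-178.3, 0.2, -176.1]
wrist_force: [4.2, 3.0, 2.3]
opening: -0.0001
grasp_force: 2.3
```

Request:
move_arm(jaw=[1, 1, 1, 1, 1, 1], delta_pos=[[-0.004, -0.0003, 0], [-0.003, -0.0002, 0], [-0.003, -0.0002, 0], [-0.002, -0.0001, 0], [-0.002, -0.0001, 0], [0, 0, 0]], yaw=[0, 0, 0, 0, 0, 0])

```text
time: 8.97
ee_pos: [0.4948, 0.0211, 0.2625]
tcp_rot: [-178.2, -0.0, -176.1]
wrist_force: [1.4, -0.3, 1.7]
opening: -0.0002
grasp_force: 1.0
```

Request:
move_arm(jaw=[1, 1, 1, 1, 1, 1], delta_pos=[[-0.001, -0.0001, 0], [-0.001, -0.0001, 0], [-0.001, 0, 0], [-0.001, -0.0001, 0], [0, 0, 0], [0, 0, 0]], yaw=[0, 0, 0, 0, 0, 0])

```text
time: 9.47
ee_pos: [0.4908, 0.0208, 0.2624]
tcp_rot: [-178.2, -0.0, -176.1]
wrist_force: [1.5, 0.1, 1.5]
opening: -0.0002
grasp_force: 1.1
```

Run:
```python
from lips import *
m=camera_model('wrist'); im=camera('wrist'); o=bot.get_obs(); print(tip(o),o['wrist_force'],o['time'])
y=np.radians(3.65)
u=np.array([np.cos(y),np.sin(y),0]);v=np.array([-np.sin(y),np.cos(y),0])
vis=im.copy()
for O,c in (((.636,.0252,0),(255,0,0)),):
  for tr in (.148,.16):
    P=np.array([proj(m,np.array(O)+(d-tr)*u+s*.055*v+[0,0,.112]) for s,d in((-1,-.003),(1,-.003),(1,.003),(-1,.003))])
    cv2.polylines(vis,[P.round().astype(int)],True,(255,0,0) if tr==.148 else (0,255,0))
cv2.imwrite('pics/c5.png',vis[:,:,::-1])
```

```text
[0.49104925 0.0155341  0.08949137] [1.4938931  0.45842375 1.05026413] 9.5167
```

View pics/c5.png

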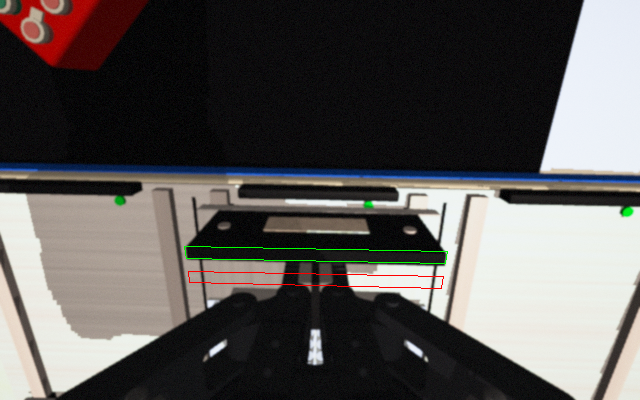

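The plate lip lies on the green outline (0.16 m), at the stop. I'll back off, rise and go over to the tube well.

Request:
move_arm(jaw=[1, 1, 1, 1, 1, 1, 1, 1, 1, 1], delta_pos=[[0.008, 0.0005, 0], [0, 0, 0.03], [0, 0, 0.03], [0, 0, 0], [0.025, 0.026, 0], [0.025, 0.026, 0], [0.025, 0.026, 0], [0.025, 0.026, 0], [0.025, 0.026, 0], [0.027, 0.029, 0]], yaw=[0, 0, 0, 0, 0, 0, 0, 0, 0, 0])

```text
time: 10.35
ee_pos: [0.652, 0.1815, 0.3218]
tcp_rot: [-178.2, -0.1, -176.1]
wrist_force: [0.7, -1.0, 0.2]
opening: 0.0002
grasp_force: 0.0
```

Request:
move_arm(jaw=[1, 1], delta_pos=[[0, 0, 0], [0, 0, 0]], yaw=[0, 0])

```text
time: 10.52
ee_pos: [0.6522, 0.182, 0.3192]
tcp_rot: [-178.2, -0.2, -176.0]
wrist_force: [-0.2, -0.1, 0.5]
opening: -0.0002
grasp_force: 0.0
```

Run:
```python
from lips import *
m=camera_model('wrist'); im=camera('wrist'); o=bot.get_obs(); print(o['ee_pos'],o['tcp_rot'],tip(o),o['wrist_force'],o['time'])
y=np.radians(3.65)
u=np.array([np.cos(y),np.sin(y),0]);v=np.array([-np.sin(y),np.cos(y),0])
vis=im.copy(); O=(.6265,.1735,0)
P=np.array([proj(m,np.array(O)+d*u+s*.055*v+[0,0,.112]) for s,d in((-1,-.003),(1,-.003),(1,.003),(-1,.003))])
cv2.polylines(vis,[P.round().astype(int)],True,(255,0,0))
P=np.array([proj(m,tip(o)*[1,1,0]+d*u+s*.015*v+[0,0,.09]) for s,d in((-1,-.011),(1,-.011),(1,.011),(-1,.011))])
cv2.polylines(vis,[P.round().astype(int)],True,(0,255,0))
cv2.imwrite('pics/c6.png',vis[:,:,::-1])
```

```text
[0.65138468 0.18094493 0.32060425] [-1.78203723e+02 -1.67261480e-01 -1.76051691e+02] [0.65125449 0.17550022 0.14769   ] [-0.65961884 -0.48604847  0.61627659] 10.5667
```

View pics/c6.png

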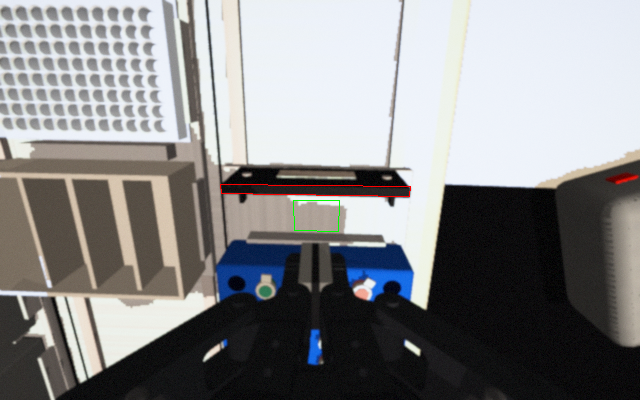

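The tube lip fits the projection and the patch lies inside the well, so I descend and draw.

Request:
move_arm(jaw=[1, 1, 1, 1, 1, 1, 1, 1, 1, 1], delta_pos=[[0, 0, -0.015], [0, 0, -0.015], [0, 0, -0.015], [0, 0, -0.012], [0, 0, 0], [-0.005, -0.0003, 0], [-0.004, -0.0003, 0], [-0.004, -0.0002, 0], [-0.006, -0.0004, 0], [-0.006, -0.0004, 0]], yaw=[0, 0, 0, 0, 0, 0, 0, 0, 0, 0])

```text
time: 11.4
ee_pos: [0.6259, 0.1787, 0.267]
tcp_rot: [-178.3, 0.2, -176.1]
wrist_force: [5.0, -0.9, 3.4]
opening: -0.0001
grasp_force: 2.0
```

Request:
move_arm(jaw=[1, 1, 1, 1, 1, 1, 1, 1, 1, 1], delta_pos=[[-0.013, -0.0008, 0], [-0.013, -0.0008, 0], [-0.013, -0.0008, 0], [-0.013, -0.0008, 0], [-0.013, -0.0008, 0], [-0.013, -0.0008, 0], [-0.013, -0.0008, 0], [-0.013, -0.0008, 0], [-0.013, -0.0008, 0], [-0.01, -0.0006, 0]], yaw=[0, 0, 0, 0, 0, 0, 0, 0, 0, 0])

```text
time: 12.23
ee_pos: [0.498, 0.1712, 0.2667]
tcp_rot: [-178.3, 0.1, -176.1]
wrist_force: [4.7, 2.8, 3.2]
opening: -0.0
grasp_force: 2.3
```

Request:
move_arm(jaw=[1, 1, 1, 1, 1, 1], delta_pos=[[-0.004, -0.0003, 0], [-0.003, -0.0002, 0], [-0.003, -0.0002, 0], [-0.002, -0.0001, 0], [-0.002, -0.0001, 0], [0, 0, 0]], yaw=[0, 0, 0, 0, 0, 0])

```text
time: 12.73
ee_pos: [0.4848, 0.17, 0.2654]
tcp_rot: [-178.2, -0.0, -176.1]
wrist_force: [2.3, 0.6, 0.9]
opening: -0.0004
grasp_force: 1.0
```

Creep a little more, then back off, rise and retreat upward.

Request:
move_arm(jaw=[1, 1, 1, 1, 1], delta_pos=[[-0.001, -0.0001, 0], [-0.001, -0.0001, 0], [-0.001, 0, 0], [0, 0, 0], [0, 0, 0]], yaw=[0, 0, 0, 0, 0])

```text
time: 13.15
ee_pos: [0.4818, 0.1698, 0.2654]
tcp_rot: [-178.2, -0.0, -176.1]
wrist_force: [3.5, -0.1, 1.3]
opening: -0.0001
grasp_force: 1.2
```

Request:
move_arm(jaw=[1, 1, 1, 1, 1, 1, 1], delta_pos=[[0.008, 0.0005, 0], [0, 0, 0.03], [0, 0, 0.03], [0, 0, 0.035], [0, 0, 0.035], [0, 0, 0], [0, 0, 0]], yaw=[0, 0, 0, 0, 0, 0, 0])

```text
time: 13.73
ee_pos: [0.4904, 0.1704, 0.3972]
tcp_rot: [-178.3, 0.1, -176.1]
wrist_force: [-0.3, -0.8, -0.7]
opening: -0.0003
grasp_force: 0.0
```

Run:
```python
from lips import *
m=camera_model('wrist'); im=camera('wrist'); o=bot.get_obs(); print(o['ee_pos'],o['wrist_force'],o['time'])
y=np.radians(3.65)
u=np.array([np.cos(y),np.sin(y),0]);v=np.array([-np.sin(y),np.cos(y),0])
s2=camera('scene'); ms=camera_model('scene'); vis=im.copy()
for O in ((.636,.0252,0),(.6265,.1735,0)):
  for tr,c in ((.148,(255,0,0)),(.16,(0,255,0))):
    P=np.array([proj(m,np.array(O)+(d-tr)*u+s*.055*v+[0,0,.112]) for s,d in((-1,-.003),(1,-.003),(1,.003),(-1,.003))])
    cv2.polylines(vis,[P.round().astype(int)],True,c)
b=cv2.resize(s2[140:300,130:390],(520,320),interpolation=cv2.INTER_CUBIC)
w=cv2.resize(vis[:,:],(448,280))
cv2.imwrite('pics/c7.png',np.vstack([np.pad(b,((0,0),(0,0),(0,0))),np.pad(w,((0,0),(0,72),(0,0)))])[:,:,::-1])
```

```text
[0.49029668 0.17036596 0.39544847] [-0.53882633  0.56066476 -0.88298077] 13.7833
```

View pics/c7.png

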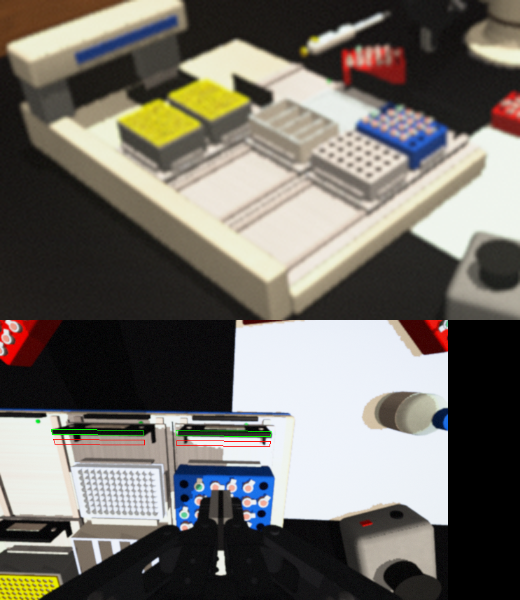

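Both lips lie on the green (0.16 m) outlines. The rack and plate are seated, the tip carrier is home, and the gripper is clear.

```bash
python3 -c "
from h import *
print(bot.job_done())"
```

```text
the job is handed in; nothing more can be done
None
```

I drew the tube carrier and the plate carrier out to about their 160 mm front stops by hooking their lips. The last pictures showed the rack and plate seated and the tip carrier home, and the job is handed in; no verdict came back.

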